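Tip the mould stamps from the wooden tray into the clear bin

ROBOT

A 6-joint arm with a two-finger parallel gripper is mounted at the origin on the work surface. World frame = base frame: x ahead of the robot, y to its left, z up, the work surface at z = 0. Lengths are in m, angles in rad, forces in N, time in s.
With the tool pointing down it reaches from about 0.3 to 0.875 m from the base axis. Payload 6.4 kg.
Tool frame: the origin (TCP) lies on the mounting face of the last link; the fingertips stand 173 mm ahead of it and the grasp point (between the pads) lies 155 mm ahead of it (ctrl.tip_reach is the distance from the TCP to the fingertips, in m); z points along the fingers, y is the line along which they close (so a half turn about z gives the same grasp; the last joint's range is limited). The gripper opens to 85 mm and grips with 20 to 120 N. Pads are 22 mm wide; open, the fingers measure 114 mm over their backs; the gripper's body (76 mm by 85 mm) begins 54 mm behind the grasp point. The pads swing forward as they close: fully open they stand 13 mm farther back than shut.
Start: joints at [-1.321, 0.181, 1.607, -0, 1.354, -0.206], TCP at [0.253, -0.516, 0.405] pointing down, gripper open.
Joint ranges: [-2.99, 2.99], [-0.89, 2.07], [0.3, 2.58], [-1.14, 4.28], [0, 2.63], [-3.12, 3.12]. Speed limits (rad/s): [2.57, 2.57, 3.01, 3.14, 3.14, 3.14].

INTERFACE

Orientations are given as a unit quaternion [w, x, y, z].
In Python, from bench import ctrl gives the robot as it stands.
- The arm moves only by the shell command python3 -m pendant 'ROWS'. ROWS is JSON, a list that holds one entry, the list of rows, each a list of 7 numbers: the opening, from 0 (shut) to 1 (fully open), then the shift along the tool's x, y, z in mm, then the turn, a rotation vector about the tool's x, y, z in rad. A call has 1 to 5 rows; each row is the pose to reach, as a shift and turn from the pose commanded when the call began, along the tool's axes at that moment; what a row does not reach only later rows make up. A row lasts 1/12 s, in which the tool goes at most 41.7 mm and 7.16 degrees, less where a joint would pass 70% of its speed; a pose out of reach is approached as far as the arm can. A call with a gripper value outside its range is refused whole. The fingers move at their own pace and stop on an object; the grip force is fixed at half the most. Time passes only in rows, so rows that repeat a pose let the fingers close. It gives the time, the measured TCP pose, the force, the opening and the grip force at its end, in the units of the state.
- ctrl.get_obs(): the state, without advancing time (a new reading comes with each control period).
- ctrl.camera(name): name is "scene" or "top" or "wrist"; returns the picture (480x640x3 uint8, red, green, blue); there is no depth.
- ctrl.camera_params(name): a dict with "mtx" (3x3 intrinsics, pixels), "world_from_camera" (4x4, takes a point from camera to world coordinates); the wrist camera has in their place "tool_from_camera" (4x4, takes a point from camera to tool coordinates, whose origin is the TCP and whose axes are the flange's). Camera axes: x right, y down, z forward; pixel columns grow to the right and rows downward; lengths in m; the calibration is good to about 2 mm. A picture is of the moment at which its call begins: read the wrist's pose just before it. camera_params takes no time and is no camera call.
- ctrl.hand_in(): hands the job in; it is judged then, once.
Trained networks look in the newest picture that a camera, given by its name, has taken for a name from the list of things; names that differ only in an ending like _2 or _b are one class to them, and where a whole thing is asked for, a point or a joint stands for the part that bears it (a point fixed in the world has none). Each returns a list of dicts, best first, with "confidence" (0 to 1); they miss things now and then, are a little off and sometimes report something else, mostly with a low value. They report only what shows in the picture. A call takes as long as a camera call. They do not tell look-alikes from the thing itself.
- ctrl.boxes_of(camera, name): "point" ([column, row] as shares, 0 to 1, of the picture: columns of its width, rows of its height, amid what is visible of it).
The state is a dict: "time_s": time; "q": joint angles; "dq": joint speeds; "joint_efforts": joint torques, N m; "eef_pos": TCP position; "eef_rot": TCP orientation; "wrist_force": force on the tool from outside, world axes, zero at the start; "torque": the same for the moment, N m; "opening": opening from 0.0 (shut) to 1.0 (fully open); "grasp_force": force on a finger pad.
Only numpy, scipy, OpenCV 4.12 (cv2) and the standard library are available. Lean on these libraries where they do the work, as an engineer would, in place of code of your own. Each camera call takes 0.05 s, during which the arm holds its last target. There are 200 camera calls.

TASK

Flip the clear bin's lid fully up so that it stays standing open, then pick up the wooden tray from the small white shelf by its raked handle and tip all four mould stamps over the tray's open end into the bin, without touching the stamps with the gripper. Set the empty tray back down flat in the middle of the small white shelf it came from, handle end towards the robot as before, and let go; leave the lid up, and do not disturb the bowl, the tin, the mould or the jar.

Things in the scene. Friction and masses are not known exactly. Their poses are not given: they have to be found in the camera images.
- bin: Clear plastic bin with a blue rim band, fixed to the table: 180 (x) x 200 (y) x 100 mm high, walls and floor 5 mm. Origin: centre of its underside. Its front faces -x (roughly to the robot); the lid is hinged along its far (+x) top edge. May stand left or right of the robot.
- bin_mouth (a point): Centre of the bin's open mouth, 100 mm above its underside; axes as the bin's.
- lid (a joint): Angle of the bin's clear flip-up lid, rad: 0 shut (flat on the rim), grows as the front edge swings up and back, 1.57 upright, stop at 1.75. A stiff hinge (0.22 N m of friction): it stays where it is left.
- lid_hinge (a point): Point on the hinge axis of the lid, mid-width, 3 mm above the rim plane and 90 mm behind the bin's centre; its y axis is the hinge axis.
- lid_lug (a point): Middle of the grip length of the blue lug that sticks out forward of the lid's front edge in the lid's plane: lug 18 mm wide (y), 14 mm thick, reaching 52 mm beyond the edge (lid 180 mm deep). The point lies 212 mm from the hinge axis, 32 mm beyond the lid's edge; axes turn with the lid.
- shelf: Small white plastic stackable shelf with a cork top, fixed to the table, on which the tray stands: 220 (x) x 200 (y) mm, its top 100 mm high, four legs at the corners, open below. Origin: centre of its underside, on the table. May stand left or right of the robot.
- tray: Loose wooden tray, 150 (x) x 130 (y) mm, about 0.16 kg; floor 5 mm thick, side walls 24 mm high and 5 mm thick, wall at the -x (handle) end 34 mm high and 6 mm thick; the +x end is open, without a wall. Origin: centre of its underside, z up out of the tray.
- tray_grip (a point): Point to grip on the middle of the raked handle, 52 mm up from its root, at (-91, 0, 75) mm in the tray's frame; axes as the tray's. The flat dark handle (70 mm wide in y, 14 mm thick) rises from the handle-end wall raked back 20 degrees from vertical: from (-73, 0, 26) mm along (-0.342, 0, 0.940) for 77 mm. Its broad faces have the normal (0.940, 0, 0.342) in the tray's frame.
- tray_lip (a point): Middle of the open pouring edge, on the tray's floor, at (75, 0, 5) mm in the tray's frame.
- stamp_a: Loose round stamp, red plastic, 46 mm diameter, 26 mm high, 35 g. Origin: centre of its underside. Starts in the tray.
- stamp_b: Loose round stamp, yellow plastic, 46 mm diameter, 26 mm high, 35 g. Origin: centre of its underside. Starts in the tray.
- stamp_c: Loose oblong stamp, green plastic, 60 (x) x 40 (y) x 26 mm, 45 g. Origin: centre of its underside. Starts in the tray.
- stamp_d: Loose oblong stamp, orange plastic, 60 (x) x 40 (y) x 26 mm, 45 g. Origin: centre of its underside. Starts in the tray.
- bowl: Bystander: blue ceramic tea bowl, 100 mm across, 52 mm high. Origin: centre of its underside.
- tin: Bystander: pink tin box, 103 x 78 x 60 mm high. Origin: centre of its underside.
- mould: Bystander: aluminium mooncake mould with a spring plunger, 68 mm across, 142 mm high. Origin: centre of its underside.
- jar: Bystander: amber jar, 80 mm across, 110 mm high. Origin: centre of its underside.
Things that resemble listed ones, but are neither listed nor needed, are in the scene too. Of the things like the stamp_c, leave any that is purple; of the rest the smaller one is meant. There is more than one size of the stamp_a; the job needs the smallest.

How it is judged:
On the way, in this order (a step that is already met when the one before it is completed fails the run):
1. the lid stands up (80 degrees or more) (value of joint lid above 1.4 rad), for 0.2 s.
2. the tray's pouring edge is over the bin's mouth, with the tray tipped 20 degrees or more (x of tray_lip in the frame of bin between -0.12 and 0.12 m and y of tray_lip in the frame of bin between -0.1 and 0.1 m and height (world z) of tray_lip above 0.07 m and angle between tray's own z axis and vertical above 0.35 rad).
3. all four stamps are in the bin (x of stamp_a in the frame of bin between -0.09 and 0.09 m and y of stamp_a in the frame of bin between -0.1 and 0.1 m and z of each of stamp_a, stamp_b, stamp_c, stamp_d in the frame of bin below 0.09 m and x of stamp_b in the frame of bin between -0.09 and 0.09 m and y of stamp_b in the frame of bin between -0.1 and 0.1 m and x of stamp_c in the frame of bin between -0.09 and 0.09 m and y of stamp_c in the frame of bin between -0.1 and 0.1 m and x of stamp_d in the frame of bin between -0.09 and 0.09 m and y of stamp_d in the frame of bin between -0.1 and 0.1 m), for 0.1 s.
At the end, for the whole second after the job is handed in: All four stamps lie inside the bin (below its rim) at rest; the lid stands open at 1.3 rad or more; the tray rests flat (within 0.08 rad) on the cork mat, its centre within 50 mm of the mat's centre, handle end towards the robot, at rest (all of step 3 and value of joint lid above 1.3 rad and z of tray in the frame of shelf between 0.09 and 0.11 m and angle between tray's own z axis and vertical below 0.08 rad and horizontal distance between tray and shelf below 0.05 m and x of tray_grip in the frame of shelf below -0.04 m and linear speed of tray below 0.02 m/s and linear speed of each of stamp_a, stamp_b, stamp_c, stamp_d below 0.03 m/s); the robot touches nothing.
It fails at once if the gripper touches a stamp (contact force between the fingers and stamp_a above 0.5 N or contact force between the fingers and stamp_b above 0.5 N or contact force between the fingers and stamp_c above 0.5 N or contact force between the fingers and stamp_d above 0.5 N).
It fails at once if a bystander is moved by more than 30 mm or tipped over (distance of any of bowl, tin, mould, jar from where it was at the start of the episode above 0.03 m or angle between any of bowl, tin, mould, jar's own z axis and vertical above 0.3 rad).
It also fails if it takes over 64 s, if anything falls off the work surface, if the arm or the gripper's body presses on something with over 40 N, if the wrist force passes 120 N, or if a joint passes its speed limit or range.

## Working session

There is one attempt and no reset: what is moved stays moved. The work goes in short steps, Python scripts to look and compute and a shell command to move; the robot and the scene stay as the last step left them, time stands still between calls to the robot, and variables do not carry over. Pictures are saved under pics/ and viewed, at most 10 in all, crops included, and the job is handed in when it is done.

```bash
ls; mkdir -p pics; python3 - <<'E'
from bench import ctrl
import cv2,numpy as np
o=ctrl.get_obs();print(o['time_s'],o['eef_pos'],o['eef_rot'],o['opening'])
for c in('scene','top'):
    im=ctrl.camera(c);cv2.imwrite(f'pics/{c}0.png',im[...,::-1])
    p=ctrl.camera_params(c);print(c,np.round(p['mtx'],1).tolist(),np.round(p['world_from_camera'],3).tolist())
    for n in('bin','lid_lug','shelf','tray','tray_grip','tray_lip','stamp_a','stamp_c','bowl','tin','mould','jar','lid_hinge'):
        print(n,[(round(d['point'][0]*640),round(d['point'][1]*480),round(d['confidence'],2)) for d in ctrl.boxes_of(c,n)])
print(ctrl.get_obs()['time_s'])
E
```

```text
pics
0.0 [ 0.25305639 -0.51604034  0.40379307] [-8.67675367e-04  9.74135952e-01  2.25961039e-01 -4.71059787e-05] 0.9985411148693304
scene [[590.7, 0.0, 332.7], [0.0, 590.7, 236.3], [0.0, 0.0, 1.0]] [[-0.306, 0.819, -0.486, 1.229], [0.952, 0.267, -0.148, 0.191], [0.009, -0.508, -0.861, 1.267], [0.0, 0.0, 0.0, 1.0]]
bin [(240, 233, 0.97)]
lid_lug [(237, 226, 0.91), (146, 196, 0.23)]
shelf [(424, 311, 0.72), (418, 254, 0.51), (316, 308, 0.51)]
tray [(145, 196, 0.72), (417, 256, 0.57)]
tray_grip []
tray_lip [(417, 256, 0.78)]
stamp_a [(342, 273, 0.84), (488, 266, 0.84), (478, 334, 0.73), (422, 288, 0.7), (404, 247, 0.68), (398, 274, 0.59), (429, 259, 0.56), (447, 233, 0.54)]
stamp_c [(342, 273, 0.84), (488, 266, 0.84), (478, 334, 0.73), (422, 288, 0.7), (404, 247, 0.68), (398, 274, 0.59), (429, 259, 0.56), (447, 233, 0.54)]
bowl [(346, 212, 0.89), (393, 275, 0.63)]
tin [(316, 307, 0.95)]
mould [(145, 194, 0.74), (418, 255, 0.61)]
jar [(537, 307, 0.94)]
lid_hinge [(419, 256, 0.38)]
top [[540.4, 0.0, 323.3], [0.0, 540.4, 241.1], [0.0, 0.0, 1.0]] [[-0.02, -0.996, 0.086, 0.473], [-1.0, 0.021, 0.008, 0.006], [-0.01, -0.086, -0.996, 1.466], [0.0, 0.0, 0.0, 1.0]]
bin []
lid_lug [(423, 227, 0.61), (254, 240, 0.29)]
shelf [(230, 217, 0.82), (421, 227, 0.51)]
tray [(419, 228, 0.74), (255, 240, 0.73), (519, 247, 0.28)]
tray_grip [(254, 242, 0.75)]
tray_lip [(255, 242, 0.85)]
stamp_a [(246, 220, 0.98), (197, 286, 0.98), (196, 217, 0.88), (250, 308, 0.76), (243, 249, 0.65), (319, 235, 0.65), (267, 247, 0.57), (272, 224, 0.52)]
stamp_c [(246, 220, 0.98), (197, 286, 0.98), (196, 217, 0.88), (250, 308, 0.76), (243, 249, 0.65), (319, 235, 0.65), (267, 247, 0.57), (272, 224, 0.52)]
bowl [(334, 293, 0.59), (420, 228, 0.31)]
tin [(331, 187, 0.62), (254, 241, 0.17)]
mould [(519, 246, 0.56)]
jar [(149, 250, 0.81)]
lid_hinge [(420, 230, 0.85)]
1.4
```

View pics/top0.png

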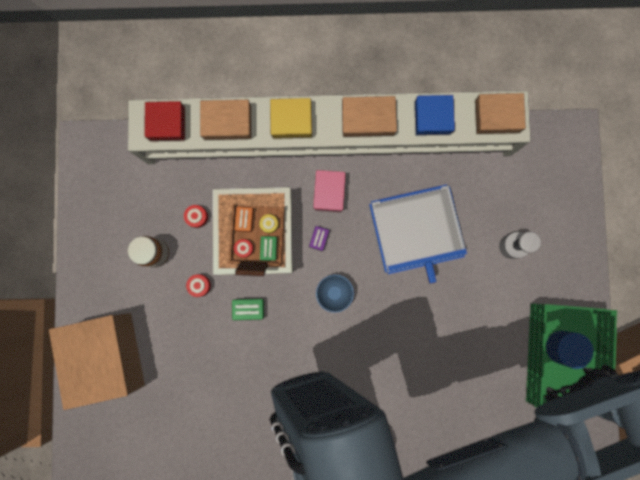

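View pics/scene0.png

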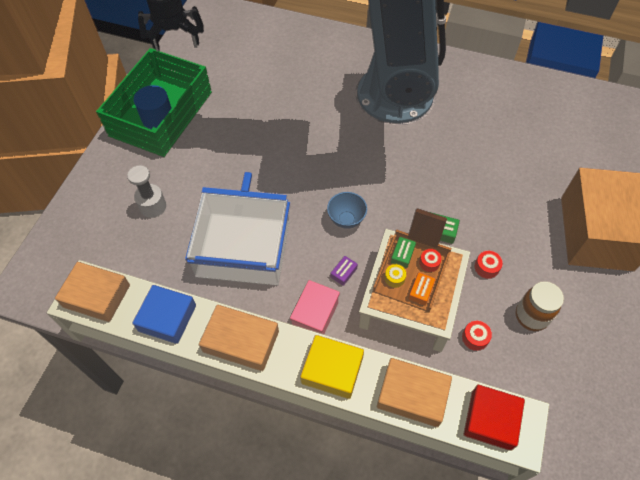

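```bash
python3 - <<'E'
import cv2,numpy as np
a=cv2.imread('pics/top0.png')
L=cv2.resize(a[180:290,205:305],None,fx=4,fy=4,interpolation=3);R=cv2.resize(a[180:290,365:475],None,fx=3.6,fy=4,interpolation=3)
cv2.imwrite('pics/crop1.png',np.hstack([L,R]))
E
```

```text
(no output)
```

View pics/crop1.png

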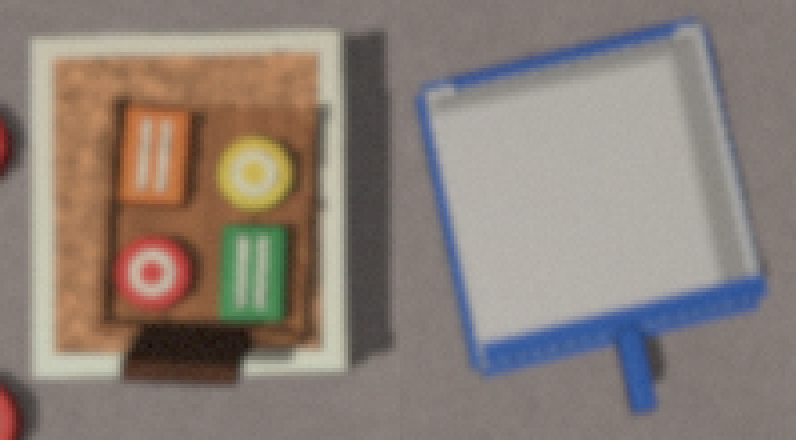

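```bash
cat > h.py <<'E'
from bench import ctrl
import numpy as np
from scipy.spatial.transform import Rotation as R
def bp(c,px,z,P=None):
    p=ctrl.camera_params(c);T=p['world_from_camera'];d=T[:3,:3]@np.linalg.solve(p['mtx'],[px[0],px[1],1]);o=T[:3,3]
    return o+d*(z-o[2])/d[2]
def proj(c,X):
    p=ctrl.camera_params(c);T=np.linalg.inv(p['world_from_camera']);v=p['mtx']@(T[:3,:3]@np.array(X)+T[:3,3]);return v[:2]/v[2]
def tool():
    o=ctrl.get_obs();return np.array(o['eef_pos']),R.from_quat(np.roll(o['eef_rot'],-1))
def goto(pos,Rm):
    "shift (mm) and rotvec in tool axes from the measured pose"
    p,r=tool();return np.round(r.inv().apply(np.array(pos)-p)*1000,1),np.round((r.inv()*Rm).as_rotvec(),3)
E
python3 - <<'E'
from h import *
np.set_printoptions(precision=3,suppress=True)
def show(n,c,z):
    P=np.array([bp('top',x,z) for x in c]);print(n,P[:,:2].tolist() if 0 else P[:,:2].round(3).tolist(),P.mean(0),'yaw far edge',np.degrees(np.arctan2(*(P[0]-P[1])[[0,1]])), 'left edge',np.degrees(np.arctan2(*(P[0]-P[3])[[1,0]])),'right',np.degrees(np.arctan2(*(P[1]-P[2])[[1,0]])),'len',np.linalg.norm(P-np.roll(P,1,0),axis=1))
cr=lambda x,y:(205+x/4,180+y/4)
cb=lambda x,y:(365+(x-400)/3.6,180+y/4)
show('shelf',[cr(30,36),cr(341,34),cr(347,370),cr(33,380)],.1)
show('tray',[cr(113,98),cr(326,102),cr(310,330),cr(105,325)],.124)
show('bin',[cb(418,88),cb(703,18),cb(765,277),cb(478,347)],.1)
print('lugtip',bp('top',cb(642,408),.1))
print('handle top L,R',bp('top',cr(125,378),.198),bp('top',cr(240,382),.198))
for n,px,z in(('bowl',(334,293),.04),('tin',(331,190),.06),('mould',(519,246),.1),('jar',(145,250),.1),('rack near edge',(400,152),.1)): print(n,bp('top',px,z))
E
```

```text
shelf [[0.73, 0.299], [0.727, 0.099], [0.512, 0.099], [0.51, 0.297]] [0.62  0.199 0.1  ] yaw far edge 0.867194480242607 left edge 0.36804212009678067 right 0.17616546882809986 len [0.22  0.2   0.215 0.199]
tray [[0.685, 0.242], [0.68, 0.108], [0.537, 0.12], [0.543, 0.247]] [0.611 0.179 0.124] yaw far edge 2.3068021518081 left edge -2.3189798978600296 right -4.782422492575397 len [0.143 0.134 0.143 0.128]
bin [[0.688, -0.104], [0.729, -0.307], [0.562, -0.344], [0.522, -0.141]] [ 0.625 -0.224  0.1  ] yaw far edge -11.354043047433011 left edge 12.746579467868544 right 12.467034114350733 len [0.17  0.207 0.171 0.207]
lugtip [ 0.482 -0.255  0.1  ]
handle top L,R [0.508 0.222 0.198] [0.504 0.155 0.198]
bowl [ 0.458 -0.007  0.04 ]
tin [ 0.729 -0.005  0.06 ]
mould [ 0.568 -0.477  0.1  ]
jar [0.577 0.471 0.1  ]
rack near edge [ 0.816 -0.184  0.1  ]
```

```bash
cat >> h.py <<'E'
BC=np.array([.628,-.224,0]);BY=np.radians(12.3)
def binw(x,y,z): return BC+np.array([x*np.cos(BY)-y*np.sin(BY),x*np.sin(BY)+y*np.cos(BY),z])
def ori(head,tilt,twist=0):
    "tool z: heading (deg), tilt deg below horizontal; tool y horizontal, to the right"
    h,t=np.radians([head,tilt]);z=np.array([np.cos(h)*np.cos(t),np.sin(h)*np.cos(t),-np.sin(t)])
    y=np.array([np.sin(h),-np.cos(h),0]);return R.from_matrix(np.c_[np.cross(y,z),y,z])
def plan(wps,start=None):
    "wps: list of (tcp,R). prints per-step call targets relative to the step's start"
    p,r=start or tool()
    for q,s in wps:
        q=np.array(q);d=np.linalg.norm(q-p);a=np.degrees((r.inv()*s).magnitude());
        print(np.round(r.inv().apply(q-p)*1000).astype(int).tolist(),np.round((r.inv()*s).as_rotvec(),3).tolist(),'rows>=%.1f'%max(d/.0417,a/7.16),'tcp',q.round(3));p,r=q,s
E
cat > lid.py <<'E'
from h import *
import sys
HD,T=float(sys.argv[1]),40.
Rm=ori(HD,T);d=Rm.apply([0,0,1])
def tcp(lx,lz,c=0): # tip centre in the bin's xz plane
    return binw(lx,0,lz)-.173*d
W=[(tcp(-.21,.12),Rm),(tcp(-.21,.052),Rm),(tcp(-.122,.052),Rm)]
for th in np.radians([20,40,60,75,87,93]):
    c,s=np.cos(th),np.sin(th);t=np.radians(T)
    x=.09-.205*c-.007*s-.011*np.sin(t);z=.103+.205*s-.007*c-.011*np.cos(t);W.append((tcp(x,z),Rm))
plan(W)
E
python3 lid.py 0;python3 -c "
from h import *
p,r=tool();print(r.as_matrix().round(2).tolist())"
```

```text
[142, -206, 174] [-0.199, 0.857, 0.426] rows>=7.8 tcp [ 0.29  -0.269  0.231]
[-52, 0, 44] [0.0, 0.0, 0.0] rows>=1.6 tcp [ 0.29  -0.269  0.163]
[55, -19, 66] [0.0, 0.0, 0.0] rows>=2.1 tcp [ 0.376 -0.25   0.163]
[88, -2, -61] [0.0, 0.0, 0.0] rows>=2.6 tcp [ 0.386 -0.248  0.269]
[69, -7, -15] [0.0, 0.0, 0.0] rows>=1.7 tcp [ 0.419 -0.241  0.332]
[70, -11, 9] [0.0, 0.0, 0.0] rows>=1.7 tcp [ 0.47  -0.229  0.38 ]
[48, -10, 22] [0.0, 0.0, 0.0] rows>=1.3 tcp [ 0.518 -0.219  0.402]
[33, -9, 26] [0.0, 0.0, 0.0] rows>=1.0 tcp [ 0.559 -0.21   0.41 ]
[14, -5, 16] [0.0, 0.0, 0.0] rows>=0.5 tcp [ 0.58  -0.206  0.411]
[[0.9, 0.44, 0.0], [0.44, -0.9, -0.0], [0.0, 0.0, -1.0]]
```

```bash
python3 -m pendant '[[[0,29,-41,35,-0.03,0.11,0.05],[0,57,-82,70,-0.05,0.22,0.11],[0,85,-124,104,-0.08,0.33,0.16],[0,114,-165,130,-0.11,0.44,0.21],[0,142,-206,150,-0.13,0.54,0.26]]]'; python3 lid.py 0; python3 -c "
from h import *;print(ctrl.get_obs()['q'],ctrl.get_obs()['opening'])"
```

```text
time_s: 1.82
eef_pos: [0.279, -0.3412, 0.292]
eef_rot: [0.003, 0.957, 0.089, 0.276]
wrist_force: [0.3, 0.7, -0.6]
opening: 0.302
grasp_force: 0.0
[-10, -73, 61] [-0.07, 0.311, 0.164] rows>=2.9 tcp [ 0.29  -0.269  0.231]
[-52, 0, 44] [0.0, 0.0, 0.0] rows>=1.6 tcp [ 0.29  -0.269  0.163]
[55, -19, 66] [0.0, 0.0, 0.0] rows>=2.1 tcp [ 0.376 -0.25   0.163]
[88, -2, -61] [0.0, 0.0, 0.0] rows>=2.6 tcp [ 0.386 -0.248  0.269]
[69, -7, -15] [0.0, 0.0, 0.0] rows>=1.7 tcp [ 0.419 -0.241  0.332]
[70, -11, 9] [0.0, 0.0, 0.0] rows>=1.7 tcp [ 0.47  -0.229  0.38 ]
[48, -10, 22] [0.0, 0.0, 0.0] rows>=1.3 tcp [ 0.518 -0.219  0.402]
[33, -9, 26] [0.0, 0.0, 0.0] rows>=1.0 tcp [ 0.559 -0.21   0.41 ]
[14, -5, 16] [0.0, 0.0, 0.0] rows>=0.5 tcp [ 0.58  -0.206  0.411]
[-1.34143361 -0.0331119   2.13914906  0.64970397  1.04804203 -0.29200748] 0.3024658850122349
```

```bash
python3 -m pendant '[[[0,-5,-36,30,-0.035,0.155,0.08],[0,-10,-73,61,-0.07,0.311,0.164],[0,-10,-73,61,-0.07,0.311,0.164],[0,-10,-73,61,-0.07,0.311,0.164],[0,-10,-73,61,-0.07,0.311,0.164]]]'; python3 lid.py 0; python3 -c "
from h import *;print(ctrl.get_obs()['q'],ctrl.get_obs()['opening'])"
```

```text
time_s: 2.23
eef_pos: [0.2898, -0.27, 0.2317]
eef_rot: [-0.001, 0.908, 0.002, 0.419]
wrist_force: [-0.6, -0.5, 0.0]
opening: -0.0
grasp_force: 0.0
[0, -1, 1] [-0.004, 0.008, 0.003] rows>=0.1 tcp [ 0.29  -0.269  0.231]
[-52, 0, 44] [0.0, 0.0, 0.0] rows>=1.6 tcp [ 0.29  -0.269  0.163]
[55, -19, 66] [0.0, 0.0, 0.0] rows>=2.1 tcp [ 0.376 -0.25   0.163]
[88, -2, -61] [0.0, 0.0, 0.0] rows>=2.6 tcp [ 0.386 -0.248  0.269]
[69, -7, -15] [0.0, 0.0, 0.0] rows>=1.7 tcp [ 0.419 -0.241  0.332]
[70, -11, 9] [0.0, 0.0, 0.0] rows>=1.7 tcp [ 0.47  -0.229  0.38 ]
[48, -10, 22] [0.0, 0.0, 0.0] rows>=1.3 tcp [ 0.518 -0.219  0.402]
[33, -9, 26] [0.0, 0.0, 0.0] rows>=1.0 tcp [ 0.559 -0.21   0.41 ]
[14, -5, 16] [0.0, 0.0, 0.0] rows>=0.5 tcp [ 0.58  -0.206  0.411]
[-1.35775233e+00  1.89332504e-03  2.35853806e+00  1.13646868e+00
  9.63033276e-01 -5.74050181e-01] -0.0004394873226597476
```

```bash
python3 -m pendant '[[[0,-26,0,22,0,0,0],[0,-52,0,44,0,0,0],[0,-24,-10,77,0,0,0],[0,3,-20,111,0,0,0],[0,3,-20,111,0,0,0]]]'; python3 lid.py 0;python3 - <<'E'
from bench import ctrl
import cv2
cv2.imwrite('pics/s1.png',ctrl.camera('scene')[60:360,60:460,::-1]);print(ctrl.get_obs()['q'])
E
```

```text
time_s: 2.65
eef_pos: [0.3815, -0.2508, 0.1636]
eef_rot: [-0.0, 0.907, 0.005, 0.421]
wrist_force: [0.5, -0.3, 1.1]
opening: 0.001
grasp_force: 0.0
[-7, 17, -113] [-0.005, 0.003, 0.009] rows>=2.8 tcp [ 0.29  -0.269  0.231]
[-52, 0, 44] [0.0, 0.0, 0.0] rows>=1.6 tcp [ 0.29  -0.269  0.163]
[55, -19, 66] [0.0, 0.0, 0.0] rows>=2.1 tcp [ 0.376 -0.25   0.163]
[88, -2, -61] [0.0, 0.0, 0.0] rows>=2.6 tcp [ 0.386 -0.248  0.269]
[69, -7, -15] [0.0, 0.0, 0.0] rows>=1.7 tcp [ 0.419 -0.241  0.332]
[70, -11, 9] [0.0, 0.0, 0.0] rows>=1.7 tcp [ 0.47  -0.229  0.38 ]
[48, -10, 22] [0.0, 0.0, 0.0] rows>=1.3 tcp [ 0.518 -0.219  0.402]
[33, -9, 26] [0.0, 0.0, 0.0] rows>=1.0 tcp [ 0.559 -0.21   0.41 ]
[14, -5, 16] [0.0, 0.0, 0.0] rows>=0.5 tcp [ 0.58  -0.206  0.411]
[-1.07634557  0.30437021  2.24131329  1.47258012  0.74516984 -0.75671068]
```

View pics/s1.png

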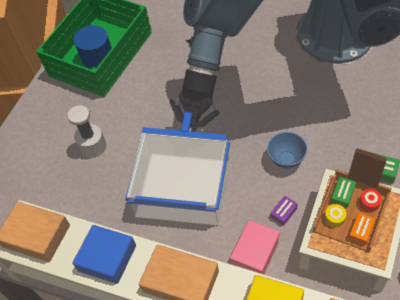

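```bash
python3 -m pendant '[[[0,29,-1,-20,0,0,0],[0,58,-2,-41,0,0,0],[0,88,-2,-61,0,0,0],[0,122,-5,-69,0,0,0],[0,157,-9,-76,0,0,0]]]' && python3 -m pendant '[[[0,35,-5,5,0,0,0],[0,70,-11,9,0,0,0],[0,94,-16,20,0,0,0],[0,118,-21,31,0,0,0],[0,118,-21,31,0,0,0]]]';python3 - <<'E'
from bench import ctrl
import cv2
cv2.imwrite('pics/s2.png',ctrl.camera('scene')[60:360,60:460,::-1]);print(ctrl.get_obs()['q'])
E
python3 lid.py 0
```

```text
time_s: 3.12
eef_pos: [0.4199, -0.2421, 0.3349]
eef_rot: [0.002, 0.908, 0.002, 0.42]
wrist_force: [-0.5, -1.1, -1.6]
opening: 0.003
grasp_force: 0.9
time_s: 3.53
eef_pos: [0.5227, -0.2201, 0.4072]
eef_rot: [0.003, 0.906, 0.004, 0.423]
wrist_force: [0.4, 0.2, 0.6]
opening: 0.0
grasp_force: 0.0
[-0.74832208 -0.01400334  1.92609025  0.89229073  0.73181106  0.27755143]
[-282, 46, -65] [0.0, 0.002, 0.009] rows>=7.0 tcp [ 0.29  -0.269  0.231]
[-52, 0, 44] [0.0, 0.0, 0.0] rows>=1.6 tcp [ 0.29  -0.269  0.163]
[55, -19, 66] [0.0, 0.0, 0.0] rows>=2.1 tcp [ 0.376 -0.25   0.163]
[88, -2, -61] [0.0, 0.0, 0.0] rows>=2.6 tcp [ 0.386 -0.248  0.269]
[69, -7, -15] [0.0, 0.0, 0.0] rows>=1.7 tcp [ 0.419 -0.241  0.332]
[70, -11, 9] [0.0, 0.0, 0.0] rows>=1.7 tcp [ 0.47  -0.229  0.38 ]
[48, -10, 22] [0.0, 0.0, 0.0] rows>=1.3 tcp [ 0.518 -0.219  0.402]
[33, -9, 26] [0.0, 0.0, 0.0] rows>=1.0 tcp [ 0.559 -0.21   0.41 ]
[14, -5, 16] [0.0, 0.0, 0.0] rows>=0.5 tcp [ 0.58  -0.206  0.411]
```

View pics/s2.png

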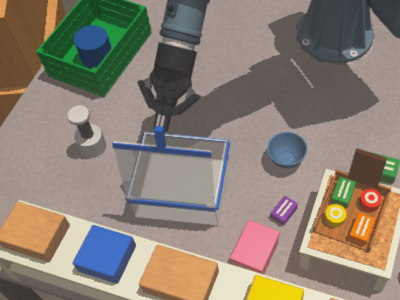

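```bash
python3 -m pendant '[[[0,15,-5,16,0,0,0],[0,31,-10,33,0,0,0],[0,46,-15,50,0,0,0],[0,46,-15,50,0,0,0],[0,46,-15,50,0,0,0]]]' ;python3 - <<'E'
from bench import ctrl
import cv2
cv2.imwrite('pics/s3.png',ctrl.camera('scene')[60:360,60:460,::-1]);print(ctrl.get_obs()['q'])
E
```

```text
time_s: 4.0
eef_pos: [0.5874, -0.2044, 0.404]
eef_rot: [-0.0, 0.908, 0.002, 0.42]
wrist_force: [-0.2, -0.6, -0.7]
opening: -0.001
grasp_force: 0.0
[-0.63559929  0.10837255  1.79970844  0.8384202   0.65704951  0.39923301]
```

View pics/s3.png

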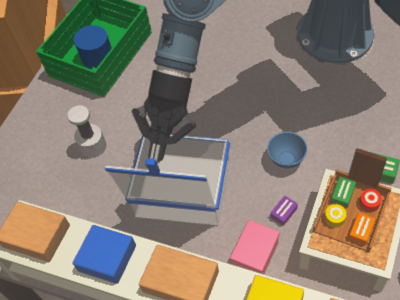

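```bash
cat >> h.py <<'E'
def tori(yaw,pitch=0):
    "tray rotation: yaw deg, pitch>0 tips the open end down"
    return R.from_euler('z',yaw,degrees=True)*R.from_euler('y',pitch,degrees=True)
s,c=np.sin(np.radians(20)),np.cos(np.radians(20))
G=R.from_matrix(np.array([[0,c,s],[1,0,0],[0,s,-c]])) # tool axes in the tray frame
def grasp(org,Rt,back=0,gp=(-.091,0,.075)):
    Rt_=Rt*G;return np.array(org)+Rt.apply(gp)-(.155+back)*Rt_.apply([0,0,1]),Rt_
E
python3 - <<'E'
from h import *
for th in (75,80,85,90,95,100):
    t=np.radians(th);print(th,[proj('scene',binw(.09-.18*np.cos(t),y,.103+.18*np.sin(t))).round().tolist() for y in(-.1,.1)],proj('scene',binw(.09-.232*np.cos(t),0,.103+.232*np.sin(t))).round())
TO=np.array([.607,.181,.1]);q,s_=grasp(TO,tori(-3),.08)
p,r=tool();p1=p-r.apply([0,0,.08])
from scipy.spatial.transform import Slerp
S=Slerp([0,1],R.concatenate([r,s_]))
W=[(p1,r)]+[(p1+(q-p1)*k/4,S(k/4)) for k in(1,2,3,4)]
plan(W)
E
```

```text
75 [[172.0, 200.0], [270.0, 209.0]] [218. 185.]
80 [[170.0, 206.0], [269.0, 214.0]] [216. 192.]
85 [[168.0, 212.0], [268.0, 220.0]] [214. 199.]
90 [[166.0, 218.0], [267.0, 227.0]] [211. 208.]
95 [[164.0, 225.0], [265.0, 234.0]] [209. 217.]
100 [[162.0, 233.0], [264.0, 242.0]] [207. 227.]
[0, 0, -80] [0.0, 0.0, 0.0] rows>=1.9 tcp [ 0.526 -0.205  0.456]
[-26, -99, -7] [0.095, -0.107, -0.371] rows>=3.2 tcp [ 0.503 -0.106  0.441]
[12, -102, 3] [0.095, -0.107, -0.371] rows>=3.2 tcp [ 0.481 -0.007  0.426]
[48, -90, 9] [0.095, -0.107, -0.371] rows>=3.2 tcp [0.458 0.091 0.411]
[79, -65, 10] [0.095, -0.107, -0.371] rows>=3.2 tcp [0.436 0.19  0.396]
```

```bash
python3 -m pendant '[[[0,0,0,-40,0,0,0],[0,0,0,-80,0,0,0],[0,0,0,-80,0,0,0]]]' && python3 -m pendant '[[[0.7,-9,-33,-2,0.03,-0.036,-0.124],[0.7,-17,-66,-5,0.063,-0.071,-0.248],[0.7,-26,-99,-7,0.095,-0.107,-0.371],[0.7,-26,-99,-7,0.095,-0.107,-0.371]]]' && python3 -m pendant '[[[0.7,4,-34,1,0.03,-0.036,-0.124],[0.7,8,-68,2,0.063,-0.071,-0.248],[0.7,12,-102,3,0.095,-0.107,-0.371],[0.7,12,-102,3,0.095,-0.107,-0.371]]]' && python3 -m pendant '[[[0.7,16,-30,3,0.03,-0.036,-0.124],[0.7,32,-60,6,0.063,-0.071,-0.248],[0.7,48,-90,9,0.095,-0.107,-0.371],[0.7,48,-90,9,0.095,-0.107,-0.371]]]' | tail -6; python3 - <<'E'
from h import *
import cv2
plan([grasp([.607,.181,.1],tori(-3),.08)]);print(ctrl.get_obs()['q'].round(2))
E
```

```text
time_s: 4.3
eef_pos: [0.5238, -0.2049, 0.4608]
eef_rot: [0.002, 0.906, 0.002, 0.423]
wrist_force: [1.5, -0.7, 1.5]
opening: -0.006
grasp_force: 0.0
time_s: 4.63
eef_pos: [0.5016, -0.1015, 0.4389]
eef_rot: [0.033, 0.911, 0.193, 0.362]
wrist_force: [0.2, 0.9, 0.2]
opening: 0.566
grasp_force: 0.0
time_s: 4.97
eef_pos: [0.4792, -0.0024, 0.4244]
eef_rot: [0.066, 0.879, 0.373, 0.291]
wrist_force: [0.2, -0.3, -0.1]
opening: 0.705
grasp_force: 0.0
time_s: 5.3
eef_pos: [0.4566, 0.0959, 0.4095]
eef_rot: [0.097, 0.811, 0.537, 0.209]
wrist_force: [-0.2, 1.0, -0.5]
opening: 0.705
grasp_force: 0.0
[76, -60, 9] [0.09, -0.109, -0.364] rows>=3.1 tcp [0.436 0.19  0.396]
[-0.08 -0.22  2.03  0.13  0.89  0.26]
```

```bash
python3 -m pendant '[[[0.7,25,-20,3,0.03,-0.036,-0.12],[0.7,50,-40,6,0.06,-0.072,-0.24],[0.7,76,-60,9,0.09,-0.109,-0.364],[0.7,76,-60,9,0.09,-0.109,-0.364],[0.7,76,-60,9,0.09,-0.109,-0.364]]]'; python3 - <<'E'
from h import *
import cv2
p,r=tool();im=ctrl.camera('wrist');w=ctrl.camera_params('wrist')
T=np.eye(4);T[:3,:3]=r.as_matrix();T[:3,3]=p;M=np.linalg.inv(T@w['tool_from_camera'])
im=im[...,::-1].copy()
TO=np.array([.607,.181,.1]);Rt=tori(-3)
for X in [(-.0993,.035,.0984),(-.0993,-.035,.0984),(-.091,0,.075),(.075,.065,0.024),(.075,-.065,.024),(-.075,.065,.034),(-.075,-.065,.034)]:
    v=w['mtx']@(M@np.r_[TO+Rt.apply(X),1])[:3];u=v[:2]/v[2];print(X,u.round())
    cv2.circle(im,tuple(int(a) for a in u),4,(255,0,255),1)
cv2.imwrite('pics/w1.png',im)
plan([grasp(TO,Rt,.08),grasp(TO,Rt,0)])
E
```

```text
time_s: 5.72
eef_pos: [0.4388, 0.1874, 0.3973]
eef_rot: [0.127, 0.716, 0.675, 0.121]
wrist_force: [0.0, 0.1, -0.2]
opening: 0.703
grasp_force: 0.0
(-0.0993, 0.035, 0.0984) [317. 201.]
(-0.0993, -0.035, 0.0984) [318. 331.]
(-0.091, 0, 0.075) [318. 254.]
(0.075, 0.065, 0.024) [493. 133.]
(0.075, -0.065, 0.024) [476. 286.]
(-0.075, 0.065, 0.034) [319. 135.]
(-0.075, -0.065, 0.034) [320. 320.]
[3, -4, 0] [0.004, 0.0, -0.01] rows>=0.1 tcp [0.436 0.19  0.396]
[0, 0, 80] [0.0, 0.0, 0.0] rows>=1.9 tcp [0.463 0.189 0.321]
```

View pics/w1.png

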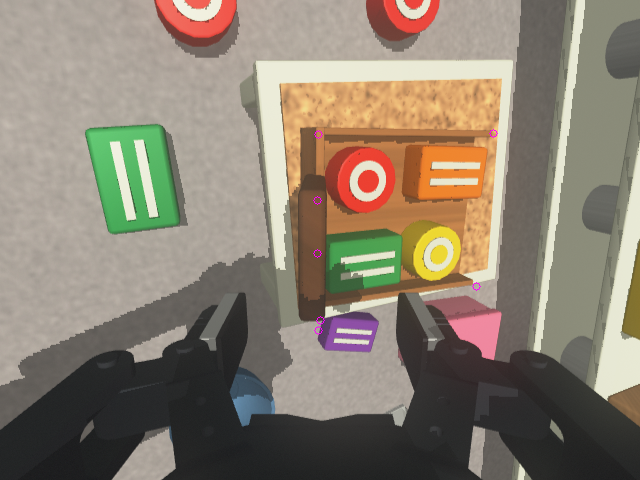

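```bash
python3 -m pendant '[[[0.7,9,-6,20,0,0,-0.01],[0.7,9,-6,45,0,0,-0.01],[0.7,9,-6,68,0,0,-0.01],[0.7,9,-6,80,0,0,-0.01],[0.7,9,-6,80,0,0,-0.01]]]' && python3 -m pendant '[[[0,0,0,0,0,0,0],[0,0,0,0,0,0,0],[0,0,0,0,0,0,0],[0,0,0,0,0,0,0],[0,0,0,0,0,0,0]]]' && python3 -m pendant '[[[0,0,0,0,0,0,0],[0,0,0,0,0,0,0],[0,0,0,0,0,0,0]]]'; python3 - <<'E'
from h import *
TO=np.array([.605,.187,.1]);
Rt0=tori(-3);p,r=tool();print(ctrl.get_obs()['q'].round(2))
# actual tray rotation unknown part: assume G
def lip(x,z,yaw,pi):
    Rt=tori(yaw,pi);return grasp(binw(x,0,z)-Rt.apply([.075,0,.005]),Rt)
plan([grasp(TO+[0,0,.0],Rt0),grasp(TO+[0,0,.06],tori(-3,-6)),grasp(TO+[-.03,-.03,.11],tori(-3,-6)),grasp(TO+[-.08,-.23,.13],tori(-2,-6)),lip(-.05,.22,0,-6)]+[lip(-.05,z,0,a) for z,a in((.15,5),(.14,15),(.14,30),(.14,45),(.14,60))])
E
```

```text
time_s: 6.18
eef_pos: [0.4616, 0.1923, 0.3177]
eef_rot: [0.127, 0.716, 0.677, 0.119]
wrist_force: [-1.0, 0.0, -0.1]
opening: 0.698
grasp_force: 0.0
time_s: 6.6
eef_pos: [0.4619, 0.1948, 0.3218]
eef_rot: [0.129, 0.713, 0.678, 0.122]
wrist_force: [-1.3, -2.9, 4.5]
opening: 0.153
grasp_force: 58.6
time_s: 6.85
eef_pos: [0.4619, 0.1948, 0.3218]
eef_rot: [0.129, 0.713, 0.678, 0.121]
wrist_force: [-1.0, -4.8, 6.2]
opening: 0.153
grasp_force: 59.2
[ 0.19  0.02  1.98 -0.12  0.8   0.3 ]
[0, -1, 1] [0.007, 0.001, 0.002] rows>=0.1 tcp [0.461 0.195 0.321]
[0, -6, -49] [-0.105, 0.0, 0.0] rows>=1.2 tcp [0.439 0.196 0.364]
[-32, -4, -57] [0.0, 0.0, 0.0] rows>=1.6 tcp [0.409 0.166 0.414]
[-205, -27, -35] [-0.0, 0.008, -0.016] rows>=5.0 tcp [ 0.359 -0.037  0.434]
[-198, -22, 15] [-0.0, 0.015, -0.031] rows>=4.8 tcp [ 0.339 -0.235  0.412]
[0, 25, 43] [0.192, 0.0, 0.0] rows>=1.5 tcp [ 0.38  -0.235  0.384]
[0, 48, -9] [0.175, 0.0, 0.0] rows>=1.4 tcp [ 0.423 -0.235  0.405]
[0, 76, -25] [0.262, 0.0, 0.0] rows>=2.1 tcp [ 0.497 -0.235  0.436]
[0, 76, -25] [0.262, 0.0, 0.0] rows>=2.1 tcp [ 0.577 -0.235  0.447]
[0, 76, -25] [0.262, 0.0, 0.0] rows>=2.1 tcp [ 0.656 -0.235  0.437]
```

```bash
python3 -m pendant '[[[0,0,3,-8,0,0,0],[0,0,8,-22,0,0,0],[0,0,5,-34,-0.04,0,0],[0,0,-1,-44,-0.08,0,0],[0,0,-6,-49,-0.105,0,0]]]' && python3 -m pendant '[[[0,-4,-1,-8,0,0,0],[0,-12,-2,-22,0,0,0],[0,-22,-3,-39,0,0,0],[0,-30,-4,-52,0,0,0],[0,-32,-4,-57,0,0,0]]]'; python3 - <<'E'
from h import *
import cv2
def lip(x,z,yaw,pi):
    Rt=tori(yaw,pi);return grasp(binw(x,0,z)-Rt.apply([.075,0,.005]),Rt)
TO=np.array([.605,.187,.1])
cv2.imwrite('pics/s4.png',ctrl.camera('scene')[...,::-1])
plan([grasp(TO+[-.08,-.23,.13],tori(-2,-6)),lip(-.05,.22,0,-6)])
E
```

```text
time_s: 7.27
eef_pos: [0.4381, 0.1965, 0.365]
eef_rot: [0.165, 0.706, 0.671, 0.157]
wrist_force: [0.3, -0.3, -4.1]
opening: 0.156
grasp_force: 58.8
time_s: 7.68
eef_pos: [0.4078, 0.1651, 0.415]
eef_rot: [0.165, 0.706, 0.671, 0.156]
wrist_force: [1.0, 0.7, -3.1]
opening: 0.154
grasp_force: 58.8
[-205, -26, -34] [0.006, 0.008, -0.014] rows>=5.0 tcp [ 0.359 -0.037  0.434]
[-198, -22, 15] [-0.0, 0.015, -0.031] rows>=4.8 tcp [ 0.339 -0.235  0.412]
```

View pics/s4.png

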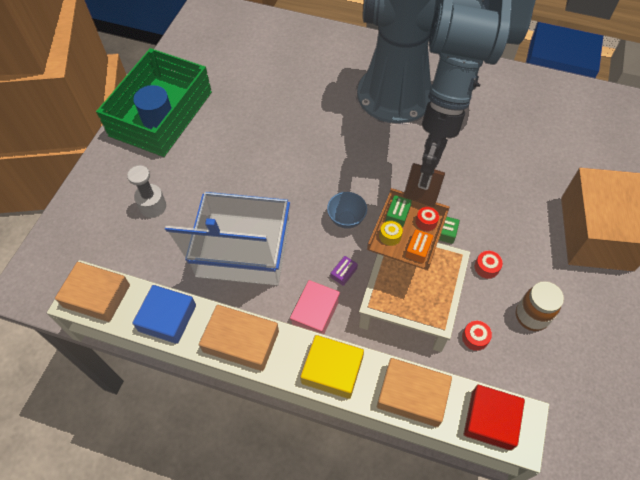

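```bash
python3 -m pendant '[[[0,-8,-1,-1,0,0,0],[0,-25,-3,-4,0,0,0],[0,-50,-6,-8,0,0,0],[0,-78,-10,-13,0,0.004,-0.007],[0,-106,-14,-18,0,0.004,-0.007]]]' && python3 -m pendant '[[[0,-27,-3,-4,0,0,0],[0,-54,-7,-8,0,0,0],[0,-80,-10,-12,0,0.004,-0.007],[0,-106,-13,-14,0,0.004,-0.007],[0,-132,-16,-14,0,0.004,-0.007]]]'; python3 - <<'E'
from h import *
def lip(x,z,yaw,pi):
    Rt=tori(yaw,pi);return grasp(binw(x,0,z)-Rt.apply([.075,0,.005]),Rt)
plan([lip(-.05,.22,0,-6)])
E
```

```text
time_s: 8.15
eef_pos: [0.3821, 0.0606, 0.4229]
eef_rot: [0.163, 0.703, 0.675, 0.156]
wrist_force: [-0.2, 0.5, -2.8]
opening: 0.155
grasp_force: 58.8
time_s: 8.57
eef_pos: [0.356, -0.0712, 0.4292]
eef_rot: [0.163, 0.7, 0.677, 0.158]
wrist_force: [0.1, -0.6, -2.7]
opening: 0.155
grasp_force: 58.8
[-164, -18, 11] [0.004, 0.015, -0.031] rows>=4.0 tcp [ 0.339 -0.235  0.412]
```

```bash
python3 -m pendant '[[[0,-26,-2,2,0,0.003,-0.006],[0,-52,-5,4,0,0.006,-0.012],[0,-78,-8,6,0,0.01,-0.02],[0,-104,-11,8,0,0.015,-0.03],[0,-128,-14,10,0,0.015,-0.03]]]' && python3 -m pendant '[[[0,-16,-2,1,0,0,0],[0,-28,-3,1,0,0,0],[0,-36,-4,1,0,0,0],[0,-36,-4,1,0,0,0]]]'; python3 - <<'E'
from h import *
def lip(x,z,yaw,pi):
    Rt=tori(yaw,pi);return grasp(binw(x,0,z)-Rt.apply([.075,0,.005]),Rt)
print(ctrl.get_obs()['q'].round(2))
plan([lip(-.05,z,0,a) for z,a in((.15,5),(.14,15),(.14,22.5),(.14,30),(.14,37.5),(.14,45),(.14,52.5),(.14,60))])
E
```

```text
time_s: 8.98
eef_pos: [0.3434, -0.1993, 0.4134]
eef_rot: [0.16, 0.689, 0.688, 0.16]
wrist_force: [0.1, -0.6, -3.1]
opening: 0.151
grasp_force: 58.8
time_s: 9.32
eef_pos: [0.3406, -0.2347, 0.4112]
eef_rot: [0.16, 0.69, 0.688, 0.16]
wrist_force: [-0.6, -0.0, -3.1]
opening: 0.156
grasp_force: 58.8
[-1.03 -0.34  2.11  0.43  1.16 -1.16]
[0, 23, 42] [0.195, 0.0, -0.002] rows>=1.6 tcp [ 0.38  -0.235  0.384]
[0, 48, -9] [0.175, 0.0, 0.0] rows>=1.4 tcp [ 0.423 -0.235  0.405]
[0, 37, -15] [0.131, 0.0, 0.0] rows>=1.0 tcp [ 0.459 -0.235  0.423]
[0, 37, -15] [0.131, 0.0, 0.0] rows>=1.0 tcp [ 0.497 -0.235  0.436]
[0, 37, -15] [0.131, 0.0, 0.0] rows>=1.0 tcp [ 0.537 -0.235  0.444]
[0, 37, -15] [0.131, 0.0, 0.0] rows>=1.0 tcp [ 0.577 -0.235  0.447]
[0, 37, -15] [0.131, 0.0, 0.0] rows>=1.0 tcp [ 0.617 -0.235  0.445]
[0, 37, -15] [0.131, 0.0, 0.0] rows>=1.0 tcp [ 0.656 -0.235  0.437]
```

```bash
python3 -m pendant '[[[0,0,4,8,0.039,0,0],[0,0,9,17,0.078,0,0],[0,0,14,26,0.117,0,0],[0,0,19,35,0.156,0,0],[0,0,23,42,0.195,0,0]]]' && python3 -m pendant '[[[0,0,0,0,0,0,0]]]'; cat >> h.py <<'E'
def lip(x,z,yaw,pi):
    Rt=tori(yaw,pi);return grasp(binw(x,0,z)-Rt.apply([.075,0,.005]),Rt)
def rel(wps):
    p,r=tool()
    for i,(q,s) in enumerate(wps): print(i,np.round(r.inv().apply(q-p)*1000).astype(int).tolist(),np.round((r.inv()*s).as_rotvec(),2).tolist(),q.round(3))
E
python3 - <<'E'
from h import *
rel([lip(-.05,.14,0,a) for a in (9,13,17,21,25,30,35,40,45,50,55,60,65)])
E
```

```text
time_s: 9.73
eef_pos: [0.3807, -0.2325, 0.3837]
eef_rot: [0.092, 0.701, 0.701, 0.092]
wrist_force: [-0.1, 0.2, -4.0]
opening: 0.156
grasp_force: 58.8
time_s: 9.82
eef_pos: [0.3809, -0.2324, 0.3833]
eef_rot: [0.091, 0.701, 0.702, 0.092]
wrist_force: [0.4, 0.2, -3.7]
opening: 0.159
grasp_force: 58.9
0 [-2, 16, 0] [0.07, -0.0, 0.0] [ 0.397 -0.235  0.387]
1 [-2, 36, -7] [0.14, -0.0, 0.0] [ 0.414 -0.235  0.399]
2 [-2, 57, -13] [0.21, -0.0, 0.0] [ 0.433 -0.235  0.41 ]
3 [-2, 78, -17] [0.28, -0.0, 0.0] [ 0.452 -0.235  0.42 ]
4 [-2, 99, -20] [0.35, -0.0, 0.0] [ 0.472 -0.235  0.428]
5 [-2, 126, -21] [0.44, -0.0, 0.0] [ 0.497 -0.235  0.436]
6 [-2, 153, -20] [0.52, -0.0, 0.0] [ 0.523 -0.235  0.442]
7 [-2, 180, -17] [0.61, -0.0, 0.0] [ 0.55  -0.235  0.446]
8 [-2, 206, -11] [0.7, -0.0, 0.0] [ 0.577 -0.235  0.447]
9 [-2, 231, -4] [0.78, -0.0, 0.0] [ 0.604 -0.235  0.446]
10 [-3, 256, 6] [0.87, -0.0, 0.0] [ 0.63  -0.235  0.443]
11 [-3, 280, 19] [0.96, -0.0, 0.0] [ 0.656 -0.235  0.437]
12 [-3, 303, 33] [1.05, -0.0, 0.0] [ 0.682 -0.235  0.43 ]
```

```bash
python3 -m pendant '[[[0,-2,16,0,0.07,0,0],[0,-2,36,-7,0.14,0,0],[0,-2,57,-13,0.21,0,0],[0,-2,78,-17,0.28,0,0],[0,-2,99,-20,0.35,0,0]]]' && python3 -m pendant '[[[0,0,0,0,0,0,0],[0,0,0,0,0,0,0]]]'
python3 - <<'E'
from h import *
rel([lip(-.05,.14,0,a) for a in (28,31,34,37,40,45,50,55,60,65)])
import cv2
cv2.imwrite('pics/s5.png',ctrl.camera('scene')[100:340,100:500,::-1])
print(ctrl.get_obs()['q'].round(2))
E
```

```text
time_s: 10.23
eef_pos: [0.4712, -0.2349, 0.4306]
eef_rot: [-0.031, 0.707, 0.706, -0.031]
wrist_force: [0.2, -0.5, -2.9]
opening: 0.159
grasp_force: 59.1
time_s: 10.4
eef_pos: [0.471, -0.2351, 0.4292]
eef_rot: [-0.03, 0.706, 0.707, -0.03]
wrist_force: [0.0, -0.0, -3.8]
opening: 0.158
grasp_force: 59.3
0 [0, 16, -5] [0.06, -0.0, 0.0] [ 0.487 -0.235  0.433]
1 [0, 31, -11] [0.11, -0.0, 0.0] [ 0.502 -0.235  0.438]
2 [0, 46, -16] [0.16, -0.0, 0.0] [ 0.518 -0.235  0.441]
3 [0, 62, -20] [0.21, -0.0, 0.0] [ 0.534 -0.235  0.444]
4 [0, 77, -23] [0.26, -0.0, 0.0] [ 0.55  -0.235  0.446]
5 [0, 104, -27] [0.35, -0.0, 0.0] [ 0.577 -0.235  0.447]
6 [0, 131, -28] [0.44, -0.0, 0.0] [ 0.604 -0.235  0.446]
7 [0, 157, -27] [0.53, -0.0, 0.0] [ 0.63  -0.235  0.443]
8 [0, 184, -24] [0.61, -0.0, 0.0] [ 0.656 -0.235  0.437]
9 [0, 210, -18] [0.7, 0.0, 0.0] [ 0.682 -0.235  0.43 ]
[-0.67  0.08  1.68 -0.05  1.46 -0.67]
```

View pics/s5.png

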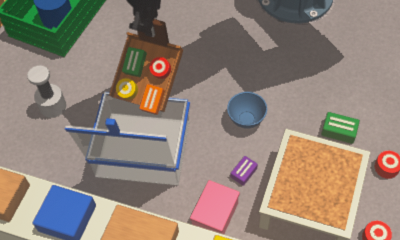

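```bash
python3 -m pendant '[[[0,4,16,-5,0.06,0,0],[0,8,31,-11,0.11,0,0],[0,12,46,-16,0.16,0,0],[0,12,62,-20,0.21,0,0],[0,12,77,-23,0.26,0,0]]]' && python3 -m pendant '[[[0,0,0,0,0,0,0],[0,0,0,0,0,0,0]]]'
python3 - <<'E'
from h import *
rel([(q+[0,.012,0],s) for q,s in[lip(-.05,.14,0,a) for a in (43,46,49,52,55,60,65)]])
import cv2
im=ctrl.camera('scene')[100:340,100:500,::-1];cv2.imwrite('pics/s6.png',im)
E
```

```text
time_s: 10.87
eef_pos: [0.5485, -0.2238, 0.4458]
eef_rot: [-0.122, 0.697, 0.696, -0.122]
wrist_force: [-0.6, 0.2, -1.8]
opening: 0.156
grasp_force: 59.6
time_s: 11.03
eef_pos: [0.5484, -0.224, 0.4448]
eef_rot: [-0.122, 0.697, 0.696, -0.121]
wrist_force: [0.3, -0.1, -1.8]
opening: 0.157
grasp_force: 59.7
0 [1, 16, -8] [0.06, -0.0, -0.0] [ 0.566 -0.223  0.447]
1 [1, 31, -14] [0.11, -0.0, -0.0] [ 0.582 -0.223  0.447]
2 [1, 46, -19] [0.16, -0.0, -0.0] [ 0.598 -0.223  0.447]
3 [1, 62, -23] [0.21, -0.0, -0.0] [ 0.614 -0.223  0.445]
4 [1, 78, -26] [0.27, -0.0, -0.0] [ 0.63  -0.223  0.443]
5 [1, 104, -30] [0.35, -0.0, -0.0] [ 0.656 -0.223  0.437]
6 [1, 131, -31] [0.44, -0.0, -0.0] [ 0.682 -0.223  0.43 ]
```

View pics/s6.png

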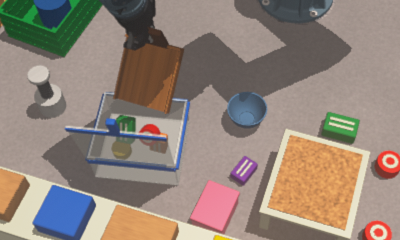

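```bash
python3 - <<'E'
from h import *
import cv2
for c in('scene','top'):
    im=cv2.cvtColor(ctrl.camera(c),cv2.COLOR_RGB2HSV)
    inv=lambda px:(R.from_euler('z',-BY)).apply(bp(c,px,.03)-BC)
    for n,lo,hi in(('red',173,182),('orange',6,15),('yellow',22,33),('green',50,85)):
        H=im[...,0].astype(int);H=np.where((H<3),H+180,H)
        m=((H>=lo)&(H<=hi)&(im[...,1]>(70 if n!='orange' else 150))&(im[...,2]>50)).astype(np.uint8)
        k,_,st,ce=cv2.connectedComponentsWithStats(m)
        for s,e in zip(st[1:],ce[1:]):
            l=inv(e)
            if s[4]>15 and abs(l[0])<.25 and abs(l[1])<.17: print(c,n,s[4],e.round(),l.round(3))
rel([(q+[0,.012,0],s) for q,s in[lip(-.06,.17,0,a) for a in (35,30,25,20)]])
E
```

```text
scene orange 409 [264. 193.] [-0.16   0.032  0.03 ]
scene orange 35 [256. 232.] [-0.043  0.031  0.03 ]
scene yellow 37 [214. 254.] [ 0.025 -0.059  0.03 ]
top red 163 [401. 210.] [0.054 0.021 0.03 ]
top orange 91 [399. 236.] [-0.013  0.044  0.03 ]
top yellow 17 [433. 222.] [ 0.003 -0.054  0.03 ]
top green 119 [415. 212.] [ 0.04  -0.014  0.03 ]
0 [-1, -41, -14] [-0.08, -0.0, -0.0] [ 0.514 -0.225  0.472]
1 [-1, -64, 1] [-0.17, -0.0, -0.0] [ 0.488 -0.225  0.466]
2 [-1, -85, 17] [-0.26, -0.0, -0.0] [ 0.462 -0.225  0.458]
3 [-1, -105, 36] [-0.35, -0.0, -0.0] [ 0.437 -0.225  0.448]
```

```bash
cat > back.py <<'E'
from h import *
A=lip(-.06,.20,0,10);A=(A[0]+[0,.012,0],A[1])
W=[(lip(-.06,.17,0,25)),A,grasp([.53,-.03,.24],tori(0)),grasp([.60,.196,.2],tori(0)),grasp([.617,.196,.16],tori(0)),grasp([.617,.196,.112],tori(0)),grasp([.617,.196,.100],tori(0))]
import sys
plan(W[int(sys.argv[1]):])
E
python3 back.py 0
```

```text
[-13, -85, 17] [-0.258, -0.001, -0.002] rows>=2.1 tcp [ 0.462 -0.237  0.458]
[12, -70, 14] [-0.262, 0.0, 0.0] rows>=2.1 tcp [ 0.391 -0.225  0.45 ]
[195, -3, -11] [-0.175, 0.0, 0.0] rows>=4.7 tcp [ 0.386 -0.03   0.461]
[226, 52, 62] [0.0, 0.0, 0.0] rows>=5.8 tcp [0.456 0.196 0.421]
[0, 2, 43] [0.0, 0.0, 0.0] rows>=1.0 tcp [0.473 0.196 0.381]
[0, -16, 45] [0.0, 0.0, 0.0] rows>=1.2 tcp [0.473 0.196 0.333]
[0, -4, 11] [0.0, 0.0, 0.0] rows>=0.3 tcp [0.473 0.196 0.321]
```

```bash
python3 -m pendant '[[[0,0,-28,0,-0.08,0,0],[0,0,-56,8,-0.17,0,0],[0,0,-85,17,-0.258,0,0],[0,0,-85,17,-0.258,0,0]]]' && python3 -m pendant '[[[0,0,-23,5,-0.087,0,0],[0,0,-46,10,-0.175,0,0],[0,0,-70,14,-0.262,0,0],[0,0,-70,14,-0.262,0,0]]]' && python3 -m pendant '[[[0,33,0,-2,-0.03,0,0],[0,66,-1,-4,-0.07,0,0],[0,99,-2,-6,-0.10,0,0],[0,132,-3,-8,-0.14,0,0],[0,165,-3,-10,-0.175,0,0]]]' && python3 -m pendant '[[[0,30,0,0,0,0,0],[0,30,0,0,0,0,0]]]' | tail -5; python3 back.py 3
```

```text
time_s: 11.52
eef_pos: [0.4582, -0.2226, 0.4577]
eef_rot: [-0.031, 0.708, 0.705, -0.03]
wrist_force: [-0.2, -1.5, -2.0]
opening: 0.157
grasp_force: 59.8
time_s: 11.85
eef_pos: [0.3887, -0.2228, 0.4494]
eef_rot: [0.062, 0.706, 0.703, 0.062]
wrist_force: [-0.6, 0.2, -2.4]
opening: 0.157
grasp_force: 59.8
time_s: 12.27
eef_pos: [0.3874, -0.0576, 0.4604]
eef_rot: [0.123, 0.697, 0.695, 0.123]
wrist_force: [0.4, 0.1, -1.8]
opening: 0.153
grasp_force: 60.0
eef_pos: [0.3872, -0.0245, 0.4606]
eef_rot: [0.122, 0.695, 0.698, 0.123]
wrist_force: [0.2, 0.6, -1.1]
opening: 0.16
grasp_force: 59.9
[220, 52, 62] [-0.0, -0.002, 0.003] rows>=5.6 tcp [0.456 0.196 0.421]
[0, 2, 43] [0.0, 0.0, 0.0] rows>=1.0 tcp [0.473 0.196 0.381]
[0, -16, 45] [0.0, 0.0, 0.0] rows>=1.2 tcp [0.473 0.196 0.333]
[0, -4, 11] [0.0, 0.0, 0.0] rows>=0.3 tcp [0.473 0.196 0.321]
```

```bash
python3 -m pendant '[[[0,37,9,10,0,0,0],[0,74,18,21,0,0,0],[0,110,26,31,0,0,0],[0,147,35,41,0,0,0],[0,183,43,52,0,0,0]]]' && python3 -m pendant '[[[0,37,9,10,0,0,0],[0,37,9,10,0,0,0],[0,37,10,32,0,0,0],[0,37,11,53,0,0,0],[0,37,11,53,0,0,0]]]' | tail -5; python3 back.py 5
python3 - <<'E'
from h import *
import cv2
# check the in-hand tray against model with the scene camera: where networks see it
ctrl.camera('scene');print([(d['point'][0]*640,d['point'][1]*480,d['confidence']) for d in ctrl.boxes_of('scene','tray')], proj('scene',[.617,.196,.18]))
E
```

```text
time_s: 12.85
eef_pos: [0.4469, 0.1559, 0.426]
eef_rot: [0.123, 0.697, 0.696, 0.123]
wrist_force: [1.1, -1.1, -1.2]
opening: 0.154
grasp_force: 59.9
eef_pos: [0.4746, 0.1908, 0.3757]
eef_rot: [0.121, 0.697, 0.696, 0.119]
wrist_force: [-1.2, -0.4, -2.2]
opening: 0.157
grasp_force: 59.9
[5, -16, 40] [-0.008, 0.002, -0.001] rows>=1.0 tcp [0.473 0.196 0.333]
[0, -4, 11] [0.0, 0.0, 0.0] rows>=0.3 tcp [0.473 0.196 0.321]
[(418.688, 257.808, 0.62)] [420.21438419 261.07136534]
```

```bash
python3 -m pendant '[[[0,2,-5,14,0,0,0],[0,4,-11,28,-0.004,0,0],[0,5,-16,40,-0.008,0,0],[0,5,-16,40,-0.008,0,0]]]' && python3 -m pendant '[[[0,0,-1,4,0,0,0],[0,0,-2,7,0,0,0],[0,0,-4,10,0,0,0],[0,0,-4,10,0,0,0]]]'; python3 back.py 6
```

```text
time_s: 13.7
eef_pos: [0.4725, 0.1957, 0.3354]
eef_rot: [0.125, 0.697, 0.695, 0.124]
wrist_force: [-0.4, -0.2, -1.2]
opening: 0.159
grasp_force: 60.0
time_s: 14.03
eef_pos: [0.473, 0.196, 0.3259]
eef_rot: [0.125, 0.696, 0.695, 0.125]
wrist_force: [0.2, -0.6, -1.9]
opening: 0.159
grasp_force: 59.9
[0, -2, 5] [0.007, 0.001, -0.001] rows>=0.1 tcp [0.473 0.196 0.321]
```

```bash
python3 -m pendant '[[[0,0,-1,2,0,0,0],[0,0,-1,4,0,0,0],[0,0,-1,4,0,0,0]]]' && python3 -m pendant '[[[0,0,-1,1,0,0,0],[0,0,-1,2,0,0,0],[0,0,-1,2,0,0,0]]]'; python3 back.py 6
```

```text
time_s: 14.28
eef_pos: [0.4737, 0.1961, 0.3217]
eef_rot: [0.125, 0.696, 0.695, 0.125]
wrist_force: [0.8, -0.8, -0.7]
opening: 0.157
grasp_force: 60.1
time_s: 14.53
eef_pos: [0.4741, 0.1962, 0.3213]
eef_rot: [0.126, 0.696, 0.695, 0.126]
wrist_force: [-3.9, -1.8, 9.2]
opening: 0.153
grasp_force: 61.7
[0, -1, 0] [0.01, 0.0, -0.001] rows>=0.1 tcp [0.473 0.196 0.321]
```

```bash
python3 -m pendant '[[[0.7,0,0,0,0,0,0],[0.7,0,0,0,0,0,0],[0.7,0,0,0,0,0,0],[0.7,0,0,0,0,0,0],[0.7,0,0,0,0,0,0]]]' && python3 -m pendant '[[[0.7,0,0,-15,0,0,0],[0.7,0,0,-40,0,0,0],[0.7,0,0,-75,0,0,0],[0.7,0,0,-115,0,0,0],[0.7,0,0,-150,0,0,0]]]' && python3 -m pendant '[[[0.7,0,-40,0,0,0,0],[0.7,0,-80,0,0,0,0],[0.7,0,-100,0,0,0,0],[0.7,0,-100,0,0,0,0]]]'
python3 - <<'E'
from h import *
import cv2
im=ctrl.camera('top');cv2.imwrite('pics/top9.png',im[...,::-1])
for n in('tray','shelf','tray_lip','bowl','tin','jar','mould'): print(n,[(round(d['point'][0]*640),round(d['point'][1]*480),round(d['confidence'],2)) for d in ctrl.boxes_of('top',n)])
# brown tray floor segmentation inside the shelf region
h=cv2.cvtColor(im,cv2.COLOR_RGB2HSV)
x=im[190:278,210:295].astype(int);print(proj('top',[.617,.196,.105]),[proj('top',np.array([.617,.196,.1])+np.array(v)).round().tolist() for v in((.075,.065,.024),(.075,-.065,.024),(-.075,.065,.034),(-.075,-.065,.034))])
for r in (205,215,225,235,245): print(r,im[r,214:292:2,:].sum(1).tolist())
for c in (240,255,265): print(c,im[186:278:2,c,:].sum(1).tolist())
sc=ctrl.camera('scene');b=(sc[...,2].astype(int)>sc[...,0]+60)
ys,xs=np.nonzero(b[215:250,160:272]);print('lid edge rows',[(c,(np.nonzero(b[205:260,c])[0]+205).tolist()) for c in(175,190,225,245)])
E
```

```text
time_s: 14.95
eef_pos: [0.4732, 0.1961, 0.3193]
eef_rot: [0.125, 0.696, 0.696, 0.125]
wrist_force: [0.1, 0.6, -0.0]
opening: 0.699
grasp_force: 0.0
time_s: 15.37
eef_pos: [0.4202, 0.1961, 0.4617]
eef_rot: [0.125, 0.696, 0.696, 0.125]
wrist_force: [1.1, 0.2, -0.3]
opening: 0.703
grasp_force: 0.0
time_s: 15.7
eef_pos: [0.3238, 0.1963, 0.423]
eef_rot: [0.124, 0.696, 0.696, 0.124]
wrist_force: [-0.8, 0.1, -1.2]
opening: 0.7
grasp_force: 0.0
tray [(248, 236, 0.88)]
shelf [(276, 227, 0.92)]
tray_lip [(250, 235, 0.64)]
bowl [(333, 292, 0.9)]
tin [(331, 189, 0.86)]
jar [(148, 251, 0.7), (421, 217, 0.44)]
mould [(420, 221, 0.48)]
[252.66933772 231.95696317] [[226.0, 202.0], [277.0, 201.0], [225.0, 261.0], [278.0, 260.0]]
205 [558, 558, 474, 372, 356, 348, 313, 189, 216, 294, 288, 282, 292, 289, 287, 297, 303, 310, 302, 290, 295, 295, 316, 304, 296, 290, 297, 305, 280, 290, 286, 259, 194, 312, 393, 476, 551, 551, 442]
215 [561, 554, 485, 385, 372, 356, 301, 193, 220, 296, 295, 289, 278, 286, 283, 297, 317, 311, 314, 284, 294, 302, 307, 305, 296, 283, 300, 306, 292, 291, 307, 300, 227, 311, 392
[... 736 characters left out ...]
 293, 286, 286, 297, 292, 285, 283, 287, 285, 288, 293, 288, 274, 143, 79, 88, 89, 126, 169, 208, 454, 557, 417, 362]
255 [369, 451, 544, 532, 414, 363, 344, 326, 297, 293, 295, 292, 287, 296, 292, 296, 305, 298, 301, 296, 295, 298, 297, 292, 294, 295, 290, 294, 297, 295, 301, 298, 291, 289, 238, 118, 84, 84, 93, 108, 155, 246, 484, 548, 401, 367]
265 [377, 461, 551, 522, 405, 363, 370, 330, 286, 283, 296, 283, 284, 292, 287, 290, 288, 288, 292, 290, 292, 286, 292, 282, 286, 291, 292, 283, 285, 290, 284, 291, 284, 276, 195, 157, 147, 133, 177, 274, 399, 542, 578, 552, 411, 369]
lid edge rows [(175, [227, 229, 230]), (190, [228, 230, 231]), (225, [231, 232, 234, 235]), (245, [233, 234, 236])]
```

```bash
python3 -c "
from bench import ctrl
print(ctrl.hand_in())"
```

```text
the job is handed in; nothing more can be done
None
```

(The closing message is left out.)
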